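# Heft a sealed gift box and stand it heavy end down on a slant-back display block

## Robot

A 6-joint arm with a two-finger parallel gripper is mounted at the origin on a cart in front of the work surface, level with it; the furniture and walls round the work are solid. World frame = base frame: x ahead of the robot, y to its left, z up, the work surface at z = 0. Lengths are in mm, angles in rad, forces in N, time in s.
With the tool pointing down it reaches from about 300 to 850 mm from the base axis. Payload 5.4 kg.
Tool frame: the origin (TCP) lies midway between the tips of the shut fingers; the grasp point (between the pads) lies 19 mm behind it; z points along the fingers, y is the line along which they close (so a half turn about z gives the same grasp; the last joint's range is limited). The gripper opens to 85 mm and grips with 20 to 120 N. Pads are 22 mm wide; open, the fingers measure 114 mm over their backs; the gripper's body (76 mm by 85 mm) begins 54 mm behind the grasp point. The pads swing forward as they close: fully open they stand 13 mm farther back than shut.
Start: joints at [0.926, 0.158, 1.597, -0, 1.386, -0.21], TCP at [242.214, 521.477, 231.299] pointing down, gripper open.
Joint ranges: [-2.91, 2.91], [-0.94, 2.29], [0.18, 2.7], [-1.29, 4.43], [0.17, 2.64], [-3, 3]. Speed limits (rad/s): [2.57, 2.57, 3.14, 3.14, 3.14, 3.14].

## Interface

Orientations are given as a unit quaternion [w, x, y, z].
In Python, from plant import status, cams, job gives the robot as it stands. The module is installed in compiled form; this text tells all that it offers.
- The arm moves only by the tool jog_arm, never from a script. Its argument "steps" is a list of rows, each an object of numbers: "x", "y", "z": the shift along the tool's x, y, z in m; "ax", "ay", "az": the turn, a rotation vector about the tool's x, y, z in degrees; "gripper": the closure, from 0 (fully open) to 1 (shut). A call has 1 to 8 rows; each row shifts and turns the commanded pose from where the row before left it, along the tool's axes as they then stand; what a row does not reach is not made up. A row lasts 1/8 s, in which the tool goes at most 62.5 mm and 10.7 degrees, less where a joint would pass 70% of its speed; a pose out of reach is approached as far as the arm can. A call is refused whole if a number of a shift passes 0.0625 or a number of a turn 10.7, either way. A call with a gripper value outside its range is refused whole. The fingers move at their own pace and stop on an object; "squeeze" is the grip in N (left out, the last holds). Time passes only in rows, so rows that do not move let the fingers close. It gives the time, the measured TCP pose, the force, the opening and the grip force at its end, in the units of the state.
- status.observe(): the state, without advancing time (a new reading comes with each control period).
- cams.camera(name): name is "scene" or "side" or "wrist"; returns a dict with "pixels" (420x560x3 uint8, red, green, blue), "fx", "fy", "cx", "cy" (pixels), "rvec" (rotation vector, rad) and "tvec" (3), from world to camera coordinates, as OpenCV has them; the wrist camera has in their place "hand_eye" (4x4, takes a point from camera to tool coordinates, whose origin is the TCP and whose axes are the flange's). Camera axes: x right, y down, z forward; pixel columns grow to the right and rows downward; lengths in mm; the calibration is good to about 2 mm. A picture is of the moment at which its call begins: read the wrist's pose just before it. There is no depth.
- job.job_done(): hands the job in; it is judged then, once.
The state is a dict: "t": time; "qpos": joint angles; "joint_vel": joint speeds; "effort": joint torques, N m; "ee_pos": TCP position; "ee_rot": TCP orientation; "wrist_force": force on the tool from outside, world axes, zero at the start; "torque": the same for the moment, N m; "gripper_width": finger opening in mm; "grip_force": force on a finger pad.
Only numpy, scipy, OpenCV 4.12 (cv2) and the standard library are available. Lean on these libraries where they do the work, as an engineer would, in place of code of your own. Each camera call takes 0.05 s, during which the arm holds its last target. There are 200 camera calls.

## Task

The stone inside the sealed blue-lidded gift box lies at one end, and nothing on the outside shows which. Lift the box to feel which end is heavy, lay it back down on the table, lid up, and let go, then take it again and stand it on its heavy end on the felt seat of the slant-back display block, lid to the front, sitting squarely and flush so that it leans back with the block and stays there by itself. Leave the crystal tower, the pink stone and the pliers where they are.

Things in the scene. Friction and masses are not known exactly. Their poses are not given: they have to be found in the camera images.
- box_mid (a point): centre of a closed rigid gift box 160 x 60 x 46 mm, 0.37 to 0.5 kg, grey with a blue lift-off lid (top 20 mm), sealed by two white paper bands. Own x runs along the 160 mm length, y along the 60 mm width, z through the 46 mm height towards the lid. Starts lying flat, lid up. Either x end may hold the stone; centre of mass 30 to 35 mm from the centre towards that end; both ends are flat and look alike
- box_lid (a point): middle of the lid's outer face (a round marble inlay in a thin brass ring), 23 mm from box_mid along the box's z
- seat_mid (a point): middle of the grey felt seat on top of the display block, 32 mm above the table; z is the seat's normal, leaning back 17 degrees from vertical; x runs down the slope to the rear, y along the block's width. Felt 78 (x) x 100 (y) mm; the front is the high -x edge with a thin brass line; a 4 mm high bead stands across the rear at x = +39.5 mm. Stood heavy end up, the box topples off backwards
- display_block: the fixed walnut wedge that carries the seat, 100 x 116 mm, origin on the table under seat_mid, x level towards its rear; 46 mm high in front, 15 mm behind
- tower_mid (a point): centre of a clear six-sided crystal tower that stands upright, 25 x 24 x 104 mm, loose, half-way up; a bystander
- stone_mid (a point): centre of a pink polished palm stone lying flat, 66 x 59 x 34 mm, loose; a bystander
- pliers_mid (a point): middle of small yellow-handled pliers lying flat, 144 x 42 x 12 mm, x along their length, loose; a bystander

How it is judged (in metres and radians):
On the way, in this order (a step that is already met when the one before it is completed fails the run):
1. the box is lifted clear of the table (height (world z) of box_mid above 0.055 m), for 0.2 s.
2. the box lies flat on the table again, lid up, let go (height (world z) of box_mid below 0.028 m and angle between box_mid's own z axis and vertical below 0.1 rad and contact force between the fingers and gift_case below 0.1 N), for 0.2 s.
At the end, for the whole second after the job is handed in: the box stands by itself on one end flush on the felt seat (centre 74 to 87 mm above the seat along its normal, long axis within 0.1 rad of that normal), centred within 22 mm front to back and 30 mm sideways, square to the block within 0.26 rad, lid to the front, at rest (z of box_mid in the frame of seat_mid between 0.074 and 0.087 m and x of box_mid in the frame of seat_mid between -0.022 and 0.022 m and y of box_mid in the frame of seat_mid between -0.03 and 0.03 m and angle between the x axis of box_mid and the z axis of seat_mid, either way round below 0.1 rad and angle between the y axis of box_mid and the y axis of seat_mid, either way round below 0.26 rad and x of box_lid in the frame of seat_mid below 0 m and linear speed of gift_case below 0.02 m/s); the robot touches nothing.
It fails at once if the crystal tower is shifted by over 20 mm or knocked over (distance of tower_mid from where it was at the start of the episode above 0.02 m or angle between tower_mid's own z axis and vertical above 0.3 rad).
It fails at once if the pink stone or the pliers is shifted by over 25 mm (distance of any of stone_mid, pliers_mid from where it was at the start of the episode above 0.025 m).
It also fails if it takes over 58 s, if anything falls off the work surface, if the arm or the gripper's body presses on something with over 40 N, if the wrist force passes 120 N, or if a joint passes its speed limit or range.

## Working session

There is one attempt and no reset: what is moved stays moved. The work goes in short steps, Python scripts to look and compute and a tool call to move; the robot and the scene stay as the last step left them, time stands still between calls to the robot, and variables do not carry over. Pictures are saved under pics/ and viewed, at most 10 in all, crops included, and the job is handed in when it is done.

Besides the shell and the picture viewer there is one more tool, called as a command line: name --argument value ..., lists and objects as JSON in quotes. jog_arm: Moves the arm, as the interface text tells. Its arguments: {"type":"object","properties":{"steps":{"type":"array"},"squeeze":{"type":"number"}},"required":["steps"]}

```bash
mkdir -p pics; cat > h.py <<'E'
import numpy as np,cv2,json
from scipy.spatial.transform import Rotation as R
from plant import status,cams,job
def save(c,n):
    d=cams.camera(c); cv2.imwrite(f'pics/{n}.png',d['pixels'][:,:,::-1]); 
    np.savez(f'pics/{n}.npz',**{k:v for k,v in d.items()}); return d
def pose(s=None):
    s=s or status.observe(); q=np.array(s['ee_rot']); return np.array(s['ee_pos']),R.from_quat(q[[1,2,3,0]])
def ray(n,u,v):
    d=np.load(f'pics/{n}.npz'); Rm=cv2.Rodrigues(d['rvec'])[0]; t=d['tvec'].ravel()
    return -Rm.T@t, Rm.T@np.array([(u-d['cx'])/d['fx'],(v-d['cy'])/d['fy'],1])
def at(n,u,v,z):
    o,r=ray(n,u,v); return o+r*(z-o[2])/r[2]
def proj(n,P):
    d=np.load(f'pics/{n}.npz'); K=np.array([[d['fx'],0,d['cx']],[0,d['fy'],d['cy']],[0,0,1.]])
    return cv2.projectPoints(np.array(P,float).reshape(-1,3),d['rvec'],d['tvec'],K,None)[0].reshape(-1,2)
E
python3 - <<'E'
from h import *
s=status.observe(); print(s)
a=save('scene','a');b=save('side','b')
for n in 'ab':
    print(ray(n,280,210))
E
```

```text
{'t': 0.0, 'qpos': array([ 9.25892343e-01,  1.59078900e-01,  1.59821944e+00, -5.66089205e-05,
        1.38620661e+00, -2.10136672e-01]), 'joint_vel': array([ 0.00021798,  0.00139   ,  0.00014464, -0.00097759,  0.00024128,
       -0.00172876]), 'effort': array([ 5.59463115e-04, -3.96000624e+01, -3.31427443e+01, -2.72999951e-04,
        8.59898835e-03, -4.55945724e-06]), 'ee_pos': array([241.87427901, 520.99041125, 230.30654159]), 'ee_rot': array([-3.71117348e-04,  2.15670398e-01,  9.76465752e-01, -8.81621896e-04]), 'wrist_force': array([-0.57130104,  0.308006  , -0.39258318]), 'torque': array([ 0.06439348, -0.01161602,  0.04177107]), 'grip_force': 0.0, 'gripper_width': 85.11812139896121}
(array([  36.81358761, -644.49355437,  657.12504957]), array([ 0.49307161,  0.62218815, -0.60823675]))
(array([491.9342477 , 796.18580573, 455.91876311]), array([ 0.01556844, -0.90524215, -0.42466861]))
```

View pics/a.png

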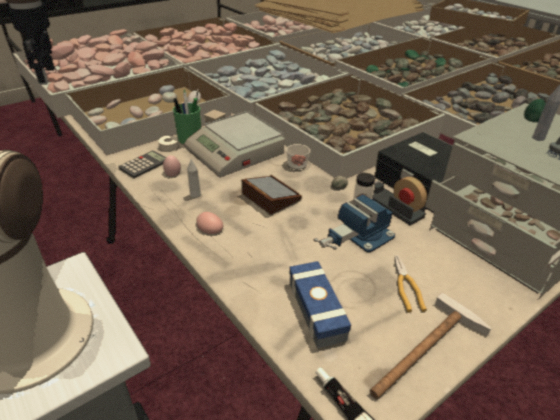

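View pics/b.png

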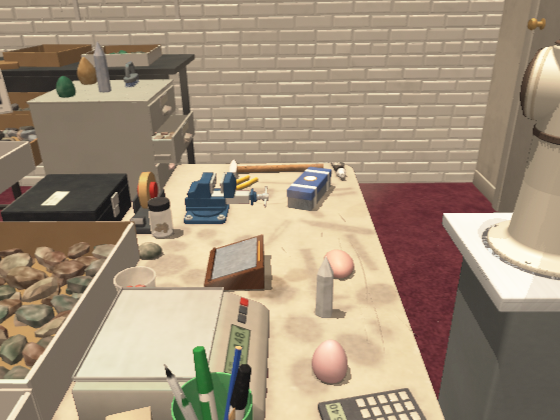

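The box lies at about scene (318,300), the block at about (270,193), the tower at (193,180), the stone at (209,222) and the pliers at (408,285). I'll enlarge the box and the block to read their corners.

```bash
python3 - <<'E'
import cv2,numpy as np
a=cv2.imread('pics/a.png');b=cv2.imread('pics/b.png')
f=lambda i,x,y,w,h,s:cv2.resize(i[y:y+h,x:x+w],(w*s,h*s),interpolation=cv2.INTER_CUBIC)
c=np.hstack([f(a,230,165,80,60,5),f(b,200,230,80,60,5)])
d=np.hstack([f(a,280,255,80,100,3),f(b,280,160,80,100,3)]);d=cv2.copyMakeBorder(d,0,0,0,800-d.shape[1],cv2.BORDER_CONSTANT)
cv2.imwrite('pics/c.png',np.vstack([c,d]))
E
```

```text
(no output)
```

View pics/c.png

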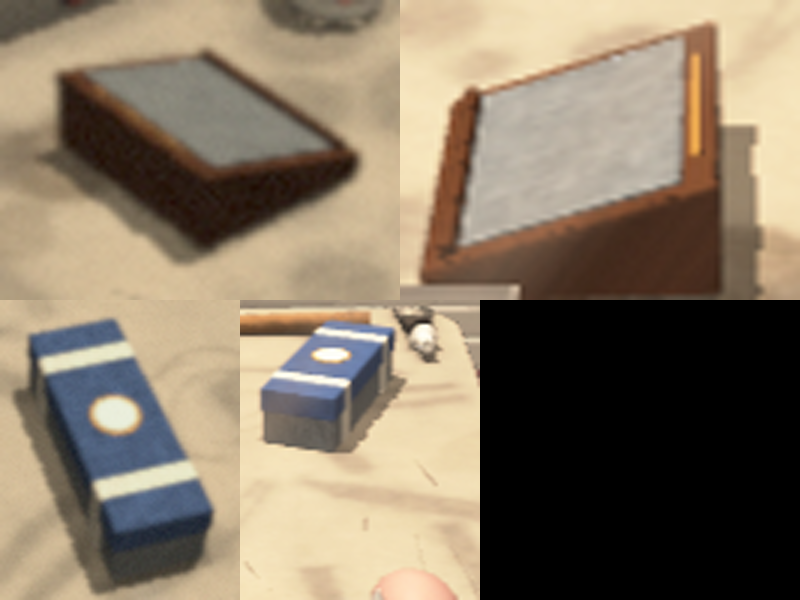

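```bash
cat > fit.py <<'E'
from h import *
from scipy.optimize import least_squares
def fit(obs,x0):
    def P(p,pts): return (R.from_euler('z',p[2]).apply(pts)+[p[0],p[1],0])
    def f(p): return np.concatenate([(proj(n,P(p,np.array([q for q,_ in o],float)))-np.array([u for _,u in o])).ravel() for n,o in obs.items()])
    r=least_squares(f,x0,x_scale=[10,10,.1]); return r.x,r.fun.reshape(-1,2).round(1).tolist()
if __name__=='__main__':
    F,L=[-50,58,46],[-50,-58,46]; G,H=[50,58,15],[50,-58,15]
    print(fit({'a':[(F,(242,180)),(L,(272,200)),([-50,-58,0],(271.4,214.6)),([-50,58,0],(242.4,193)),(H,(301.4,196)),(G,(271.4,175.4))],
    'b':[(L,(262.6,235)),(F,(263.6,267)),(H,(214.4,248.4)),(G,(205,285.6))]},[*at('a',270,195,20)[:2],0]))
    h=46
    c=[at('a',*u,46) for u in [(289.3,266.7),(319.3,261.7),(350.7,326.7),(315,334)]]; print(np.round(c)); 
    print(at('a',318.3,293,46),at('b',310.3,178.3,46))
    print(np.round([at('b',*u,46) for u in [(287.3,191.7),(308.3,167.3),(331,169.3)]]))
    for n,u in [('tower base',(194,196)),('stone',(209,223)),('pl1',(398,260)),('pl2',(406,308)),('pl3',(423,306))]: print(n,at('a',*u,5).round())
    o=[(([80,30,46]),0)]
    m=np.mean(c,0)
    ed=c[3]-c[0]; print(np.arctan2(ed[1],ed[0]),np.linalg.norm(ed))
    # box x axis from low y to high y: yaw ~ pi/2
    yaw=np.arctan2(-ed[1],-ed[0])
    ob={'a':[([80,30,46],(289.3,266.7)),([80,-30,46],(319.3,261.7)),([-80,-30,46],(350.7,326.7)),([-80,30,46],(315,334)),([0,0,46],(318.3,293))],
        'b':[([80,-30,46],(287.3,191.7)),([-80,-30,46],(308.3,167.3)),([-80,30,46],(331,169.3)),([0,0,46],(310.3,178.3))]}
    print(fit(ob,[m[0],m[1],yaw]))
E
python3 fit.py
```

```text
(array([5.83087968e+02, 8.12280938e+01, 4.44461478e-02]), [[-1.8, -1.4], [-1.6, 0.7], [-1.2, 2.0], [-1.6, 1.0], [0.9, -0.3], [0.6, -0.2], [1.2, -2.1], [0.3, -0.7], [-3.8, 0.6], [-1.4, -1.5]])
[[ 439. -170.   46.]
 [ 494. -194.   46.]
 [ 433. -340.   46.]
 [ 376. -316.   46.]]
[ 438.97551102 -252.72804142   46.        ] [ 437.58958833 -252.22364017   46.        ]
[[ 492. -172.   46.]
 [ 439. -328.   46.]
 [ 384. -312.   46.]]
tower base [430. 191.   5.]
stone [406.  79.   5.]
pl1 [ 659. -256.    5.]
pl2 [ 572. -350.    5.]
pl3 [ 601. -366.    5.]
-1.9763142745928877 158.98566337763216
(array([ 436.87491977, -253.62786606,    1.18819464]), [[-0.5, -0.6], [-0.7, -1.1], [0.2, -1.0], [1.7, -0.8], [-0.6, 0.8], [-1.2, -3.2], [1.5, -1.6], [1.7, -0.7], [0.3, -0.2]])
```

```bash
cat >> h.py <<'E'
def tool(zdir,ydir):
    z=np.array(zdir,float);z/=np.linalg.norm(z);y=np.array(ydir,float);y-=z*(y@z);y/=np.linalg.norm(y)
    return R.from_matrix(np.c_[np.cross(y,z),y,z])
def down(yaw_x): # tool down, tool x at azimuth (deg)
    a=np.radians(yaw_x); return tool([0,0,-1],[np.sin(a),-np.cos(a),0])
def plan(wps,g):
    s=status.observe(); json.dump([list(map(float,s['qpos'])),list(map(float,s['ee_pos'])),list(map(float,s['ee_rot']))],open('log.jsonl','a')); open('log.jsonl','a').write('\n')
    p,r=pose(s); out=[]
    for P,Q,n in wps:
        rv=(r.inv()*Q).as_rotvec(); P=np.array(P,float); p0,r0=p,r
        for i in range(n):
            t=p0+(P-p0)*(i+1)/n; d=r.inv().apply(t-p)/1000; w=np.degrees(rv)/n
            d=d.round(4);w=w.round(2)
            out.append(dict(zip(['x','y','z','ax','ay','az'],[*d.tolist(),*w.tolist()]),gripper=g))
            p=p+r.apply(d*1000); r=r*R.from_rotvec(np.radians(w))
    for k in range(0,len(out),8): print(json.dumps([{a:b for a,b in o.items() if b or a=='gripper'} for o in out[k:k+8]]))
E
python3 - <<'E'
from h import *
p,r=pose()
print(cams.camera('wrist')['hand_eye'].round(2))
plan([((430,200,230),r*R.from_euler('z',43.5,degrees=True),8),((438,-253,230),down(68),8)],0)
E
```

```text
[[ 0.0000e+00 -9.6000e-01 -2.9000e-01  7.4690e+01]
 [ 1.0000e+00  0.0000e+00 -0.0000e+00 -5.0000e-02]
 [ 0.0000e+00 -2.9000e-01  9.6000e-01 -1.4204e+02]
 [ 0.0000e+00  0.0000e+00  0.0000e+00  1.0000e+00]]
[{"x": -0.0382, "y": -0.0265, "z": 0.0001, "az": 5.44, "gripper": 0}, {"x": -0.0406, "y": -0.0228, "z": 0.0001, "az": 5.44, "gripper": 0}, {"x": -0.0425, "y": -0.0188, "z": 0.0001, "az": 5.44, "gripper": 0}, {"x": -0.0442, "y": -0.0147, "z": 0.0001, "az": 5.44, "gripper": 0}, {"x": -0.0453, "y": -0.0104, "z": 0.0001, "az": 5.44, "gripper": 0}, {"x": -0.0461, "y": -0.0061, "z": 0.0001, "az": 5.44, "gripper": 0}, {"x": -0.0465, "y": -0.0017, "z": 0.0001, "az": 5.44, "gripper": 0}, {"x": -0.0464, "y": 0.0027, "z": 0.0001, "az": 5.44, "gripper": 0}]
[{"x": -0.053, "y": -0.0199, "z": 0.0001, "ax": -0.01, "ay": 0.01, "az": 5.45, "gripper": 0}, {"x": -0.0547, "y": -0.0147, "ax": -0.01, "ay": 0.01, "az": 5.45, "gripper": 0}, {"x": -0.0558, "y": -0.0095, "ax": -0.01, "ay": 0.01, "az": 5.45, "gripper": 0}, {"x": -0.0565, "y": -0.0042, "z": 0.0001, "ax": -0.01, "ay": 0.01, "az": 5.45, "gripper": 0}, {"x": -0.0567, "y": 0.0012, "ax": -0.01, "ay": 0.01, "az": 5.45, "gripper": 0}, {"x": -0.0562, "y": 0.0066, "ax": -0.01, "ay": 0.01, "az": 5.45, "gripper": 0}, {"x": -0.0554, "y": 0.012, "ax": -0.01, "ay": 0.01, "az": 5.45, "gripper": 0}, {"x": -0.054, "y": 0.0171, "ax": -0.01, "ay": 0.01, "az": 5.45, "gripper": 0}]
```

jog_arm --steps '[{"x": -0.038, "y": -0.0265, "az": 5.44, "gripper": 0}, {"x": -0.0405, "y": -0.023, "az": 5.44, "gripper": 0}, {"x": -0.0425, "y": -0.019, "az": 5.44, "gripper": 0}, {"x": -0.044, "y": -0.0145, "az": 5.44, "gripper": 0}, {"x": -0.0455, "y": -0.0105, "az": 5.44, "gripper": 0}, {"x": -0.046, "y": -0.006, "az": 5.44, "gripper": 0}, {"x": -0.0465, "y": -0.0015, "az": 5.44, "gripper": 0}, {"x": -0.0465, "y": 0.0025, "az": 5.44, "gripper": 0}]'

```text
invalid input
```

jog_arm --steps '[{"x": -0.053, "y": -0.02, "az": 5.45, "gripper": 0}, {"x": -0.0545, "y": -0.0145, "az": 5.45, "gripper": 0}, {"x": -0.056, "y": -0.0095, "az": 5.45, "gripper": 0}, {"x": -0.0565, "y": -0.004, "az": 5.45, "gripper": 0}, {"x": -0.0565, "y": 0.001, "az": 5.45, "gripper": 0}, {"x": -0.056, "y": 0.0065, "az": 5.45, "gripper": 0}, {"x": -0.0555, "y": 0.012, "az": 5.45, "gripper": 0}, {"x": -0.054, "y": 0.017, "az": 5.45, "gripper": 0}]'

```text
invalid input
```

```bash
cat >> h.py <<'E'
def wrist(n):
    p,r=pose(); d=cams.camera('wrist'); H=d['hand_eye']; cv2.imwrite(f'pics/{n}.png',d['pixels'][:,:,::-1])
    M=np.eye(4);M[:3,:3]=r.as_matrix();M[:3,3]=p; C=np.linalg.inv(M@H)
    np.savez(f'pics/{n}.npz',fx=d['fx'],fy=d['fy'],cx=d['cx'],cy=d['cy'],rvec=cv2.Rodrigues(C[:3,:3])[0].ravel(),tvec=C[:3,3])
E
python3 - <<'E'
from h import *
plan([],0); s=status.observe(); print(s['ee_pos'],s['qpos'],pose(s)[1].as_matrix().round(3)); wrist('w1'); print(proj('w1',[[438,-253,46]]))
E
```

```text
[241.94101815 521.11798712 230.54217114] [ 9.25912323e-01  1.58912277e-01  1.59793581e+00 -1.62152001e-05
  1.38618702e+00 -2.10110467e-01] [[-0.907  0.421 -0.001]
 [ 0.421  0.907 -0.001]
 [ 0.    -0.001 -1.   ]]
[[-105.27975237  495.89646986]]
```

View pics/w1.png

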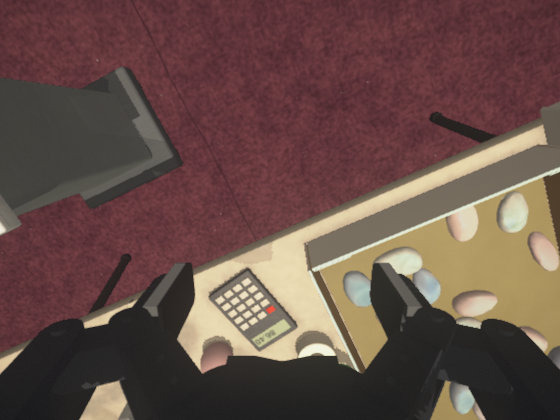

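Both calls were refused and the arm hasn't moved; the wrist picture shows the calculator at (252,307). I'll try one row with every key filled in.

jog_arm --steps '[{"x": -0.038, "y": -0.0265, "z": 0.0, "ax": 0.0, "ay": 0.0, "az": 5.44, "gripper": 0.0}]' --squeeze 80

```text
t: 0.32
ee_pos: [264.7, 482.1, 230.9]
ee_rot: [-0.0, 0.261, 0.965, 0.0]
wrist_force: [1.5, -0.3, 0.1]
gripper_width: 85.3
grip_force: 0.0
```

jog_arm --steps '[{"x": -0.0405, "y": -0.023, "z": 0, "ax": 0, "ay": 0, "az": 5.44, "gripper": 0}, {"x": -0.0425, "y": -0.019, "z": 0, "ax": 0, "ay": 0, "az": 5.44, "gripper": 0}, {"x": -0.044, "y": -0.0145, "z": 0, "ax": 0, "ay": 0, "az": 5.44, "gripper": 0}, {"x": -0.0455, "y": -0.0105, "z": 0, "ax": 0, "ay": 0, "az": 5.44, "gripper": 0}, {"x": -0.046, "y": -0.006, "z": 0, "ax": 0, "ay": 0, "az": 5.44, "gripper": 0}, {"x": -0.0465, "y": -0.0015, "z": 0, "ax": 0, "ay": 0, "az": 5.44, "gripper": 0}, {"x": -0.0465, "y": 0.0025, "z": 0, "ax": 0, "ay": 0, "az": 5.44, "gripper": 0}]'

```text
t: 1.2
ee_pos: [430.4, 198.9, 231.3]
ee_rot: [0.0, 0.564, 0.826, 0.0]
wrist_force: [0.3, 0.1, 0.6]
gripper_width: 85.2
grip_force: 0.0
```

jog_arm --steps '[{"x": -0.053, "y": -0.02, "z": 0, "ax": 0, "ay": 0, "az": 5.45, "gripper": 0}, {"x": -0.0545, "y": -0.0145, "z": 0, "ax": 0, "ay": 0, "az": 5.45, "gripper": 0}, {"x": -0.056, "y": -0.0095, "z": 0, "ax": 0, "ay": 0, "az": 5.45, "gripper": 0}, {"x": -0.0565, "y": -0.004, "z": 0, "ax": 0, "ay": 0, "az": 5.45, "gripper": 0}, {"x": -0.0565, "y": 0.001, "z": 0, "ax": 0, "ay": 0, "az": 5.45, "gripper": 0}, {"x": -0.056, "y": 0.0065, "z": 0, "ax": 0, "ay": 0, "az": 5.45, "gripper": 0}, {"x": -0.0555, "y": 0.012, "z": 0, "ax": 0, "ay": 0, "az": 5.45, "gripper": 0}, {"x": -0.054, "y": 0.017, "z": 0, "ax": 0, "ay": 0, "az": 5.45, "gripper": 0}]'

```text
t: 2.2
ee_pos: [437.4, -254.2, 231.3]
ee_rot: [0.0, 0.83, 0.557, 0.0]
wrist_force: [0.7, -0.3, 0.6]
gripper_width: 85.2
grip_force: 0.0
```

```bash
python3 - <<'E'
from h import *
plan([],0); s=status.observe(); print(s['t'],s['ee_pos'],s['qpos'],pose(s)[1].as_matrix().round(3)); wrist('w2'); print(proj('w2',[[438,-253,46]]))
E
```

```text
2.2 [ 437.43775409 -254.24499605  231.27658584] [-7.65864300e-01 -2.24518799e-02  1.78734418e+00  1.96390913e-04
  1.37651539e+00 -3.77845829e-01] [[ 0.378  0.926  0.   ]
 [ 0.926 -0.378  0.   ]
 [ 0.     0.    -1.   ]]
[[281.92443634 186.74837962]]
```

View pics/w2.png

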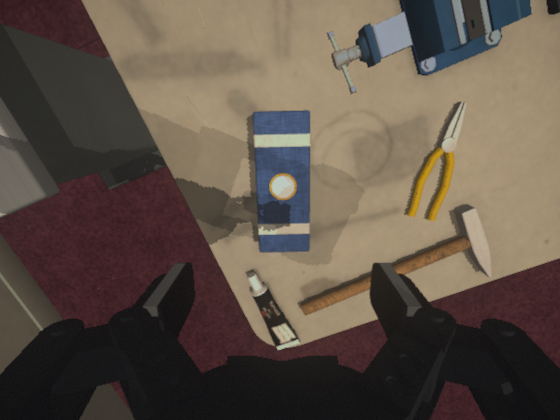

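The box is square below the tool: inlay at (283,186), 1 px from the prediction, and lid corners (254,112), (309,111), (309,251), (258,250). I'll work out the descent.

```bash
python3 - <<'E'
from h import *
c=np.array([at('w2',*u,46) for u in [(254,112),(309.5,111),(309.5,251),(258,250)]]);print(c.round(1),at('w2',283,186.5,46).round(1))
e=(c[0]+c[1]-c[2]-c[3])/2; a=np.degrees(np.arctan2(e[1],e[0]));print(a,np.linalg.norm(e))
P=at('w2',283,186.5,46)
plan([((P[0],P[1],8),down(a),4)],0)
E
```

```text
[[ 441.1 -169.1   46. ]
 [ 494.5 -189.9   46. ]
 [ 438.9 -337.3   46. ]
 [ 382.9 -313.1   46. ]] [ 439.2 -253.2   46. ]
68.66552562674198 156.39033586929634
[{"x": 0.0022, "y": -0.0003, "z": 0.0558, "ax": 0.03, "ay": 0.07, "az": -0.33, "gripper": 0}, {"x": 0.0021, "y": -0.0002, "z": 0.0558, "ax": 0.03, "ay": 0.07, "az": -0.33, "gripper": 0}, {"x": 0.0021, "y": -0.0002, "z": 0.0558, "ax": 0.03, "ay": 0.07, "az": -0.33, "gripper": 0}, {"x": 0.002, "y": -0.0002, "z": 0.0559, "ax": 0.03, "ay": 0.07, "az": -0.33, "gripper": 0}]
```

jog_arm --steps '[{"x": 0, "y": 0, "z": 0, "ax": 0, "ay": 0, "az": 0, "gripper": 0}]'

```text
t: 2.38
ee_pos: [437.3, -253.6, 230.9]
ee_rot: [-0.001, 0.83, 0.558, -0.0]
wrist_force: [-0.2, 0.9, 1.0]
gripper_width: 85.3
grip_force: 0.0
```

```bash
python3 - <<'E'
from h import *
s=status.observe(); print(s['t'],s['ee_pos'],s['qpos'],s['joint_vel'].round(3),pose(s)[1].as_matrix().round(3)); wrist('w3')
for n in('w2','w3'):
  g=cv2.cvtColor(cv2.imread(f'pics/{n}.png'),cv2.COLOR_BGR2HSV)
  m=((g[...,2]>190)&(g[...,1]<60)).astype(np.uint8); m[:165]=0;m[205:]=0;m[:,:260]=0;m[:,306:]=0
  ys,xs=np.nonzero(m);print(xs.mean(),ys.mean(),at(n,xs.mean(),ys.mean(),46))
E
```

```text
2.375 [ 437.32179035 -253.59932977  230.9075886 ] [-7.65088035e-01 -2.23537441e-02  1.78798593e+00  2.09127592e-04
  1.37697652e+00 -3.78030034e-01] [ 0.045 -0.029  0.031  0.007  0.009 -0.003] [[ 0.378  0.926 -0.001]
 [ 0.926 -0.378  0.001]
 [ 0.001 -0.001 -1.   ]]
279.71014492753625 184.44927536231884 [ 436.71425011 -249.66889004   46.        ]
280.03108808290153 184.95854922279793 [ 436.57848554 -249.46182054   46.        ]
```

jog_arm --steps '[{"x": 0.001, "y": 0.001, "z": 0.06, "ax": 0, "ay": 0, "az": -0.8, "gripper": 0}, {"x": 0, "y": 0, "z": 0.06, "ax": 0, "ay": 0, "az": 0, "gripper": 0}, {"x": 0, "y": 0, "z": 0.06, "ax": 0, "ay": 0, "az": 0, "gripper": 0}, {"x": 0, "y": 0, "z": 0.03, "ax": 0, "ay": 0, "az": 0, "gripper": 0}, {"x": 0, "y": 0, "z": 0.014, "ax": 0, "ay": 0, "az": 0, "gripper": 0}, {"x": 0, "y": 0, "z": 0, "ax": 0, "ay": 0, "az": 0, "gripper": 0.2}, {"x": 0, "y": 0, "z": 0, "ax": 0, "ay": 0, "az": 0, "gripper": 1}, {"x": 0, "y": 0, "z": 0, "ax": 0, "ay": 0, "az": 0, "gripper": 1}]' --squeeze 60

```text
t: 3.42
ee_pos: [440.2, -252.5, 8.9]
ee_rot: [0.001, 0.825, 0.565, 0.0]
wrist_force: [0.7, 1.6, 3.1]
gripper_width: 59.3
grip_force: 66.0
```

jog_arm --steps '[{"x": 0, "y": 0, "z": 0, "ax": 0, "ay": 0, "az": 0, "gripper": 1}, {"x": 0, "y": 0, "z": 0, "ax": 0, "ay": 0, "az": 0, "gripper": 1}, {"x": 0, "y": 0, "z": 0, "ax": 0, "ay": 0, "az": 0, "gripper": 1}]' --squeeze 80

```text
t: 3.8
ee_pos: [440.2, -252.5, 9.0]
ee_rot: [0.001, 0.825, 0.565, 0.0]
wrist_force: [0.6, 2.3, 6.8]
gripper_width: 58.9
grip_force: 85.1
```

```bash
python3 - <<'E'
from h import *
plan([],0);s=status.observe(); print(s['t'],s['ee_pos'],s['wrist_force'],s['torque'],s['gripper_width'],s['grip_force'],pose(s)[1].inv().apply(s['torque']))
E
```

```text
3.8 [ 440.21907029 -252.50216682    8.96049879] [0.60039597 2.33894625 6.82590011] [0.47076647 0.19951642 0.04769526] 58.943689558849094 85.0537097454071 [ 0.35639208  0.36671403 -0.04699159]
```

Gripped at a width of 59 mm. Next I lift about 60 mm and hold to read the moment.

jog_arm --steps '[{"x": 0, "y": 0, "z": -0.015, "ax": 0, "ay": 0, "az": 0, "gripper": 1}, {"x": 0, "y": 0, "z": -0.03, "ax": 0, "ay": 0, "az": 0, "gripper": 1}, {"x": 0, "y": 0, "z": -0.015, "ax": 0, "ay": 0, "az": 0, "gripper": 1}, {"x": 0, "y": 0, "z": 0, "ax": 0, "ay": 0, "az": 0, "gripper": 1}, {"x": 0, "y": 0, "z": 0, "ax": 0, "ay": 0, "az": 0, "gripper": 1}, {"x": 0, "y": 0, "z": 0, "ax": 0, "ay": 0, "az": 0, "gripper": 1}, {"x": 0, "y": 0, "z": 0, "ax": 0, "ay": 0, "az": 0, "gripper": 1}]'

```text
t: 4.68
ee_pos: [438.6, -251.4, 66.5]
ee_rot: [-0.001, 0.825, 0.565, -0.0]
wrist_force: [-0.9, 0.7, -4.5]
gripper_width: 59.1
grip_force: 87.8
```

```bash
python3 - <<'E'
from h import *
for i in range(4):
  s=status.observe(); r=pose(s)[1];print(s['t'],s['ee_pos'],s['wrist_force'].round(2),r.inv().apply(s['torque']).round(3),s['effort'].round(2))
  wrist('w4')
E
```

```text
4.675 [ 438.61982313 -251.42202985   66.49918992] [-0.94  0.69 -4.5 ] [0.01  0.153 0.016] [  0.   -37.48 -29.81  -0.12  -0.04   0.  ]
4.725 [ 438.76422452 -251.55436669   66.70929178] [-0.56 -0.07 -4.47] [-0.03   0.167  0.001] [  0.   -37.44 -29.8   -0.12  -0.04   0.  ]
4.775 [ 438.84174996 -251.62734885   66.85910709] [-0.19  0.49 -4.3 ] [0.027 0.138 0.016] [  0.   -37.42 -29.8   -0.12  -0.05   0.  ]
4.825 [ 438.92886699 -251.70636078   66.99845723] [-0.53  0.   -4.99] [-0.031  0.153 -0.005] [  0.   -37.42 -29.82  -0.12  -0.05   0.  ]
```

View pics/w4.png

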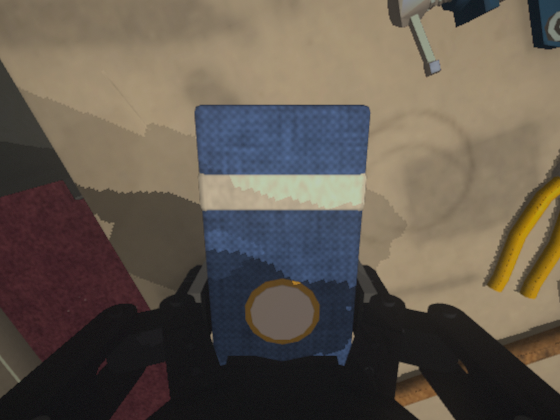

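The box hangs level, with the inlay at (282,311). The moment about tool y is +0.153 N·m with a load of 4.5 N, so the centre of mass is about 34 mm towards tool −x. The heavy end is therefore the one at world −y. I'll lay it back down and let go.

jog_arm --steps '[{"x": 0, "y": 0, "z": 0.03, "ax": 0, "ay": 0, "az": 0, "gripper": 1}, {"x": 0, "y": 0, "z": 0.02, "ax": 0, "ay": 0, "az": 0, "gripper": 1}, {"x": 0, "y": 0, "z": 0.008, "ax": 0, "ay": 0, "az": 0, "gripper": 1}, {"x": 0, "y": 0, "z": 0.002, "ax": 0, "ay": 0, "az": 0, "gripper": 1}, {"x": 0, "y": 0, "z": 0, "ax": 0, "ay": 0, "az": 0, "gripper": 1}, {"x": 0, "y": 0, "z": 0, "ax": 0, "ay": 0, "az": 0, "gripper": 1}]'

```text
t: 5.62
ee_pos: [439.7, -252.4, 9.0]
ee_rot: [0.001, 0.825, 0.565, 0.0]
wrist_force: [-1.9, 3.3, 5.8]
gripper_width: 58.8
grip_force: 88.7
```

jog_arm --steps '[{"x": 0, "y": 0, "z": 0, "ax": 0, "ay": 0, "az": 0, "gripper": 0}, {"x": 0, "y": 0, "z": 0, "ax": 0, "ay": 0, "az": 0, "gripper": 0}, {"x": 0, "y": 0, "z": 0, "ax": 0, "ay": 0, "az": 0, "gripper": 0}, {"x": 0, "y": 0, "z": 0, "ax": 0, "ay": 0, "az": 0, "gripper": 0}, {"x": 0, "y": 0, "z": 0, "ax": 0, "ay": 0, "az": 0, "gripper": 0}]'

```text
t: 6.25
ee_pos: [439.1, -251.8, 7.3]
ee_rot: [-0.0, 0.825, 0.565, -0.0]
wrist_force: [-0.3, -0.0, -0.1]
gripper_width: 85.5
grip_force: 0.0
```

```bash
python3 - <<'E'
from h import *
from scipy.optimize import least_squares
plan([],0); s=status.observe(); print(s['t'],s['ee_pos'],s['wrist_force'],s['gripper_width'])
L=[json.loads(l) for l in open('log.jsonl') if l.strip()]
# FK: base z yaw q1, pitch q2 (lean fwd), q3, roll q4 about forearm, pitch q5, roll q6
def fk(q,k):
    d1,a2,d4,d6,e,a1=k
    r=R.from_euler('z',q[0]); p=np.array([0,0,d1])+r.apply([a1,e,0])
    r=r*R.from_euler('y',q[1]); p=p+r.apply([0,0,a2])
    r=r*R.from_euler('y',q[2]); p=p+r.apply([0,0,d4])
    r=r*R.from_euler('z',q[3])*R.from_euler('y',q[4])*R.from_euler('z',q[5]); p=p+r.apply([0,0,d6])
    return p,r
f=lambda k:np.concatenate([fk(q,k)[0]-p for q,p,_ in L]+[(np.array(k)-[300,400,400,250,0,0])*1e-3])
k=least_squares(f,[300,400,400,250,100,0]).x
print(len(L),k.round(1),f(k).reshape(-1,3).round(1).tolist())
q,p,o=L[-1]; print((fk(q,k)[1].inv()*R.from_quat(np.array(o)[[1,2,3,0]])).as_matrix().round(2))
E
```

```text
6.25 [ 439.05770553 -251.84033319    7.28031105] [-0.31715776 -0.04161314 -0.06587774] 85.45069573455402
6 [-1164.9   313.3   508.9 -1181.4   119.1     4.6] [[-2.9, -5.1, 1.2], [-2.9, -5.1, 1.2], [3.0, -4.4, 0.3], [3.2, 3.4, 0.3], [0.1, -2.0, -1.5], [3.2, -4.1, -1.5], [-1.5, -0.1, 0.1], [-1.4, 0.1, 0.0]]
[[ 0. -1. -0.]
 [ 1.  0.  0.]
 [-0. -0.  1.]]
```

jog_arm --steps '[{"x": 0, "y": 0, "z": 0, "ax": 0, "ay": 0, "az": 0, "gripper": 0}, {"x": 0, "y": 0, "z": 0, "ax": 0, "ay": 0, "az": 0, "gripper": 0}, {"x": 0, "y": 0, "z": 0, "ax": 0, "ay": 0, "az": 0, "gripper": 1}, {"x": 0, "y": 0, "z": 0, "ax": 0, "ay": 0, "az": 0, "gripper": 1}, {"x": 0, "y": 0, "z": 0, "ax": 0, "ay": 0, "az": 0, "gripper": 1}, {"x": 0, "y": 0, "z": 0, "ax": 0, "ay": 0, "az": 0, "gripper": 1}, {"x": 0, "y": 0, "z": 0, "ax": 0, "ay": 0, "az": 0, "gripper": 1}]' --squeeze 100

```text
t: 7.12
ee_pos: [439.6, -252.2, 7.8]
ee_rot: [0.001, 0.825, 0.565, 0.0]
wrist_force: [1.3, -0.3, 5.4]
gripper_width: 59.0
grip_force: 108.8
```

jog_arm --steps '[{"x": 0, "y": 0, "z": -0.03, "ax": 0, "ay": 0, "az": 0, "gripper": 1}, {"x": 0, "y": 0, "z": -0.05, "ax": 0, "ay": 0, "az": 0, "gripper": 1}, {"x": 0, "y": 0, "z": -0.06, "ax": 0, "ay": 0, "az": 0, "gripper": 1}, {"x": 0, "y": 0, "z": -0.06, "ax": 0, "ay": 0, "az": 0, "gripper": 1}, {"x": 0, "y": 0, "z": -0.04, "ax": 0, "ay": 0, "az": 0, "gripper": 1}, {"x": 0, "y": 0, "z": 0, "ax": 0, "ay": 0, "az": 0, "gripper": 1}, {"x": 0, "y": 0, "z": 0, "ax": 0, "ay": 0, "az": 0, "gripper": 1}]'

```text
t: 8.0
ee_pos: [437.8, -250.6, 244.1]
ee_rot: [-0.003, 0.825, 0.565, -0.001]
wrist_force: [-0.8, 1.3, -4.9]
gripper_width: 58.6
grip_force: 109.9
```

```bash
python3 - <<'E'
from h import *
s=status.observe(); p,r=pose(s);print(s['qpos'],r.inv().apply(s['torque']))
# over (430,0,260): yaw tool x from 68.7 to 0 over 8, staying tool down then to pitch later
plan([((470,20,260),down(2.5),7)],1)
E
```

```text
[-7.59944297e-01 -3.12568554e-02  1.77052984e+00  5.74134742e-05
  1.40801359e+00 -3.89321626e-01] [0.05218036 0.1465406  0.05321832]
[{"x": 0.0377, "y": -0.0097, "z": -0.0021, "ax": -0.05, "ay": 0.01, "az": 9.47, "gripper": 1}, {"x": 0.0356, "y": -0.0158, "z": -0.0022, "ax": -0.05, "ay": 0.01, "az": 9.47, "gripper": 1}, {"x": 0.0325, "y": -0.0214, "z": -0.0022, "ax": -0.05, "ay": 0.01, "az": 9.47, "gripper": 1}, {"x": 0.0285, "y": -0.0265, "z": -0.0021, "ax": -0.05, "ay": 0.01, "az": 9.47, "gripper": 1}, {"x": 0.0238, "y": -0.0308, "z": -0.0022, "ax": -0.05, "ay": 0.01, "az": 9.47, "gripper": 1}, {"x": 0.0184, "y": -0.0343, "z": -0.0022, "ax": -0.05, "ay": 0.01, "az": 9.47, "gripper": 1}, {"x": 0.0125, "y": -0.0369, "z": -0.0023, "ax": -0.05, "ay": 0.01, "az": 9.47, "gripper": 1}]
```

jog_arm --steps '[{"x": 0.0375, "y": -0.0095, "z": -0.002, "ax": 0, "ay": 0, "az": 9.45, "gripper": 1}, {"x": 0.0355, "y": -0.016, "z": -0.002, "ax": 0, "ay": 0, "az": 9.45, "gripper": 1}, {"x": 0.0325, "y": -0.0215, "z": -0.002, "ax": 0, "ay": 0, "az": 9.45, "gripper": 1}, {"x": 0.0285, "y": -0.0265, "z": -0.002, "ax": 0, "ay": 0, "az": 9.45, "gripper": 1}, {"x": 0.024, "y": -0.031, "z": -0.002, "ax": 0, "ay": 0, "az": 9.45, "gripper": 1}, {"x": 0.0185, "y": -0.0345, "z": -0.002, "ax": 0, "ay": 0, "az": 9.45, "gripper": 1}, {"x": 0.0125, "y": -0.037, "z": -0.002, "ax": 0, "ay": 0, "az": 9.45, "gripper": 1}]'

```text
t: 8.88
ee_pos: [469.3, 20.8, 257.8]
ee_rot: [-0.001, 1.0, 0.02, -0.003]
wrist_force: [-0.3, -0.2, -4.8]
gripper_width: 58.6
grip_force: 110.3
```

jog_arm --steps '[{"x": 0, "y": 0, "z": 0, "ax": 0, "ay": 8, "az": 0, "gripper": 1}, {"x": 0, "y": 0, "z": 0, "ax": 0, "ay": 8, "az": 0, "gripper": 1}, {"x": 0, "y": 0, "z": 0, "ax": 0, "ay": 8, "az": 0, "gripper": 1}, {"x": 0, "y": 0, "z": 0, "ax": 0, "ay": 8, "az": 0, "gripper": 1}, {"x": 0, "y": 0, "z": 0, "ax": 0, "ay": 0, "az": 0, "gripper": 1}, {"x": 0, "y": 0, "z": 0, "ax": 0, "ay": 0, "az": 0, "gripper": 1}]'

```text
t: 9.62
ee_pos: [470.7, 19.1, 260.5]
ee_rot: [-0.006, 0.961, 0.022, 0.274]
wrist_force: [0.8, 0.6, -3.5]
gripper_width: 58.6
grip_force: 112.1
```

```bash
cat > kin.py <<'E'
from h import *
from scipy.optimize import least_squares
def fk(q,k):
    d1,a2,d4,d6,e,a1,e6=k
    r=R.from_euler('z',q[0]); p=np.array([0,0,d1])+r.apply([a1,e,0])
    r=r*R.from_euler('y',q[1]); p=p+r.apply([0,0,a2])
    r=r*R.from_euler('y',q[2]); p=p+r.apply([0,0,d4])
    r=r*R.from_euler('z',q[3])*R.from_euler('y',q[4]); p=p+r.apply([e6,0,0])
    r=r*R.from_euler('z',q[5]+np.pi/2); p=p+r.apply([0,0,d6])
    return p,r
def getk():
    L=[json.loads(l) for l in open('log.jsonl') if l.strip()]
    f=lambda k:np.concatenate([fk(q,k)[0]-p for q,p,_ in L]+[(np.array(k)-[200,400,400,200,119,0,0])*3e-3])
    k=least_squares(f,[200,400,400,200,119,0,0]).x; return k,f(k)
E
python3 - <<'E'
from kin import *
plan([],1); s=status.observe(); print(s['t'],s['ee_pos'],s['qpos'],s['joint_vel'].round(3)); print(pose(s)[1].as_matrix().round(3))
k,f=getk();print(k.round(1),f[:-7].reshape(-1,3).round(1).tolist()); print((fk(s['qpos'],k)[1].inv()*pose(s)[1]).as_matrix().round(2))
E
```

```text
9.625 [470.748262    19.09825745 260.49286355] [-0.35925177 -0.63074387  2.28234879  0.25179853  0.98687527  1.08111625] [ 0.007  0.016 -0.047  0.01  -0.013 -0.004]
[[ 0.849  0.045  0.526]
 [ 0.038 -0.999  0.024]
 [ 0.527 -0.001 -0.85 ]]
[256.8 338.7 512.7 264.  120.8   7.3  11. ] [[-5.8, -6.2, 1.8], [-5.8, -6.2, 1.8], [0.8, 0.4, 1.2], [0.7, 0.8, 1.2], [5.6, -4.1, -3.2], [5.7, -4.2, -3.2], [0.4, 0.8, 1.4], [0.5, -6.8, -1.0]]
[[ 1. -0.  0.]
 [ 0.  1. -0.]
 [-0.  0.  1.]]
```

```bash
cat >> kin.py <<'E'
lo=np.array([-2.91,-.94,.18,-1.29,.17,-3]);hi=np.array([2.91,2.29,2.7,4.43,2.64,3])
def ik(p,r,q0,k):
    f=lambda q:np.r_[(fk(q,k)[0]-p)/100,(fk(q,k)[1].inv()*r).as_rotvec()]
    s=least_squares(f,np.clip(q0,lo+.01,hi-.01),bounds=(lo,hi)); return s.x,s.cost
def final(bx=583,by=81,yaw=.044,h=80,off=15,dx=0):
    B=R.from_euler('z',yaw); t=np.radians(17); sx=B.apply([np.cos(t),0,-np.sin(t)]); n=B.apply([np.sin(t),0,np.cos(t)])
    return np.array([bx,by,32])+n*h+sx*(off+dx), tool(sx,-B.apply([0,1,0]))
E
python3 - <<'E'
from kin import *
k,_=getk(); s=status.observe(); q=s['qpos']
for h in (80,100,150,200):
  for q4 in (.25,1.5,2.8):
    q0=q.copy();q0[3]=q4
    for q6 in (1.08,-1.5,-.5):
      q0[5]=q6; x,c=ik(*final(h=h),q0,k); print(h,q4,x.round(2),round(c,5))
E
```

```text
80 0.25 [-0.14  0.15  2.38  2.86  0.68 -1.4 ] 0.0
80 0.25 [-0.14  0.15  2.38  2.86  0.68 -1.4 ] 0.0
80 0.25 [-0.14  0.15  2.38  2.86  0.68 -1.4 ] 0.0
80 1.5 [-0.14  0.15  2.38  2.86  0.68 -1.4 ] 0.0
80 1.5 [-0.14  0.15  2.38  2.86  0.68 -1.4 ] 0.0
80 1.5 [-0.14  0.15  2.38  2.86  0.68 -1.4 ] 0.0
80 2.8 [-0.14  0.15  2.38  2.86  0.68 -1.4 ] 0.0
80 2.8 [-0.14  0.15  2.38  2.86  0.68 -1.4 ] 0.0
80 2.8 [-0.14  0.15  2.38  2.86  0.68 -1.4 ] 0.0
100 0.25 [-0.14  0.1   2.38  2.84  0.63 -1.38] 0.0
100 0.25 [-0.14  0.1   2.38  2.84  0.63 -1.38] 0.0
100 0.25 [-0.14  0.1   2.38  2.84  0.63 -1.38] 0.0
100 1.5 [-0.14  0.1   2.38  2.84  0.63 -1.38] 0.0
100 1.5 [-0.14  0.1   2.38  2.84  0.63 -1.38] 0.0
100 1.5 [-0.14  0.1   2.38  2.84  0.63 -1.38] 0.0
100 2.8 [-0.14  0.1   2.38  2.84  0.63 -1.38] 0.0
100 2.8 [-0.14  0.1   2.38  2.84  0.63 -1.38] 0.0
100 2.8 [-0.14  0.1   2.38  2.84  0.63 -1.38] 0.0
150 0.25 [-0.14 -0.01  2.35  2.78  0.5  -1.3 ] 0.0
150 0.25 [-0.14 -0.01  2.35  2.78  0.5  -1.3 ] 0.0
150 0.25 [-0.14 -0.01  2.35  2.78  0.5  -1.3 ] 0.0
150 1.5 [-0.14 -0.01  2.35  2.78  0.5  -1.3 ] 0.0
150 1.5 [-0.14 -0.01  2.35  2.78  0.5  -1.3 ] 0.0
150 1.5 [-0.14 -0.01  2.35  2.78  0.5  -1.3 ] 0.0
150 2.8 [-0.14 -0.01  2.35  2.78  0.5  -1.3 ] 0.0
150 2.8 [-0.14 -0.01  2.35  2.78  0.5  -1.3 ] 0.0
150 2.8 [-0.14 -0.01  2.35  2.78  0.5  -1.3 ] 0.0
200 0.25 [-0.13 -0.09  2.3   2.68  0.38 -1.19] 0.0
200 0.25 [-0.13 -0.09  2.3   2.68  0.38 -1.19] 0.0
200 0.25 [-0.13 -0.09  2.3   2.68  0.38 -1.19] 0.0
200 1.5 [-0.13 -0.09  2.3   2.68  0.38 -1.19] 0.0
200 1.5 [-0.13 -0.09  2.3   2.68  0.38 -1.19] 0.0
200 1.5 [-0.13 -0.09  2.3   2.68  0.38 -1.19] 0.0
200 2.8 [-0.13 -0.09  2.3   2.68  0.38 -1.19] 0.0
200 2.8 [-0.13 -0.09  2.3   2.68  0.38 -1.19] 0.0
200 2.8 [-0.13 -0.09  2.3   2.68  0.38 -1.19] 0.0
```

```bash
cat > path.py <<'E'
from kin import *
k,_=getk(); s=status.observe(); q=s['qpos']; p0,_=pose(s)
G,c=ik(*final(h=190),[-.13,-.09,2.3,2.68,.38,-1.19],k); print(G.round(2))
N=24; T=np.linspace(0,1,N+1); J=q+(G-q)*T[:,None]; bump=np.sin(np.pi*T)
J[:,4]+=.35*bump; J[:,1]-=0.12*bump
err=p0-fk(q,k)[0]
P=[];Q=[]
cor=np.array([[a,b,c] for a in(-80,80) for b in(-30,30) for c in(-38,8)]+[[a,b,c] for a in(-43,43) for b in(-57,57) for c in(-80,-200)])
for i,j in enumerate(J):
    p,r=fk(j,k); P.append(p+err*(1-T[i])); Q.append(r)
for i in range(0,N+1,2):
    w=Q[i].apply(cor)+P[i]; print(i,P[i].round(),J[i].round(2),'minz box/grip',w[:8,2].min().round(),w[8:,2].min().round(),'xmax',w[:8,0].max().round(),'y',w[:8,1].min().round(),w[:,1].max().round(),'turn',np.degrees((Q[i-1].inv()*Q[i]).magnitude()).round(1) if i else '')
plan([(P[i],Q[i],1) for i in range(1,N+1)],1)
E
python3 path.py
```

```text
[-0.13 -0.07  2.31  2.7   0.4  -1.21]
0 [471.  19. 260.] [-0.36 -0.63  2.28  0.25  0.99  1.08] minz box/grip 212.0 306.0 xmax 544.0 y -15.0 76.0 turn 
2 [477.  74. 264.] [-0.34 -0.62  2.28  0.46  1.03  0.89] minz box/grip 209.0 299.0 xmax 553.0 y 27.0 117.0 turn 6.0
4 [483. 125. 278.] [-0.32 -0.6   2.29  0.66  1.06  0.7 ] minz box/grip 215.0 299.0 xmax 558.0 y 68.0 170.0 turn 6.0
6 [491. 169. 299.] [-0.3  -0.58  2.29  0.86  1.09  0.51] minz box/grip 228.0 306.0 xmax 562.0 y 107.0 215.0 turn 5.9
8 [501. 203. 325.] [-0.28 -0.55  2.29  1.07  1.1   0.32] minz box/grip 248.0 317.0 xmax 565.0 y 141.0 247.0 turn 5.5
10 [515. 225. 353.] [-0.26 -0.51  2.29  1.27  1.08  0.13] minz box/grip 272.0 332.0 xmax 570.0 y 166.0 263.0 turn 5.1
12 [535. 234. 377.] [-0.25 -0.47  2.3   1.48  1.04 -0.07] minz box/grip 295.0 346.0 xmax 579.0 y 180.0 266.0 turn 4.7
14 [560. 228. 393.] [-0.23 -0.42  2.3   1.68  0.98 -0.26] minz box/grip 311.0 353.0 xmax 595.0 y 179.0 256.0 turn 4.3
16 [589. 209. 394.] [-0.21 -0.36  2.3   1.88  0.9  -0.45] minz box/grip 313.0 349.0 xmax 615.0 y 160.0 240.0 turn 4.3
18 [619. 18
[... 1986 characters left out ...]
": -4.15, "ay": 1.25, "az": -0.36, "gripper": 1}, {"x": -0.0107, "y": 0.021, "z": 0.0035, "ax": -4.51, "ay": 0.3, "az": -0.18, "gripper": 1}, {"x": -0.016, "y": 0.0214, "z": 0.0033, "ax": -4.69, "ay": -0.7, "az": -0.03, "gripper": 1}, {"x": -0.0212, "y": 0.021, "z": 0.003, "ax": -4.71, "ay": -1.69, "az": 0.06, "gripper": 1}, {"x": -0.0261, "y": 0.0198, "z": 0.0028, "ax": -4.55, "ay": -2.66, "az": 0.14, "gripper": 1}, {"x": -0.0305, "y": 0.018, "z": 0.0028, "ax": -4.24, "ay": -3.54, "az": 0.16, "gripper": 1}, {"x": -0.0343, "y": 0.0156, "z": 0.003, "ax": -3.79, "ay": -4.31, "az": 0.17, "gripper": 1}, {"x": -0.0374, "y": 0.0126, "z": 0.0033, "ax": -3.23, "ay": -4.96, "az": 0.15, "gripper": 1}]
```

jog_arm --steps '[{"x": 0.0041, "y": -0.0273, "z": 0.0019, "ax": 5.3, "ay": 1.0, "az": -2.65, "gripper": 1}, {"x": 0.0065, "y": -0.0265, "z": 0.0022, "ax": 5.2, "ay": 1.5, "az": -2.7, "gripper": 1}, {"x": 0.0088, "y": -0.0253, "z": 0.0026, "ax": 5.0, "ay": 2.0, "az": -2.7, "gripper": 1}, {"x": 0.0112, "y": -0.0235, "z": 0.003, "ax": 4.75, "ay": 2.55, "az": -2.7, "gripper": 1}, {"x": 0.0132, "y": -0.0215, "z": 0.0034, "ax": 4.35, "ay": 3.05, "az": -2.7, "gripper": 1}, {"x": 0.0151, "y": -0.0187, "z": 0.0038, "ax": 3.9, "ay": 3.5, "az": -2.65, "gripper": 1}, {"x": 0.0164, "y": -0.0155, "z": 0.0043, "ax": 3.35, "ay": 3.9, "az": -2.55, "gripper": 1}, {"x": 0.0174, "y": -0.012, "z": 0.0047, "ax": 2.7, "ay": 4.2, "az": -2.4, "gripper": 1}]'

```text
t: 10.62
ee_pos: [501.6, 203.5, 326.8]
ee_rot: [-0.256, 0.827, 0.256, 0.43]
wrist_force: [0.1, 0.4, -4.6]
gripper_width: 58.7
grip_force: 112.3
```

jog_arm --steps '[{"x": 0.0176, "y": -0.0081, "z": 0.005, "ax": 1.95, "ay": 4.45, "az": -2.25, "gripper": 1}, {"x": 0.0172, "y": -0.0039, "z": 0.0052, "ax": 1.15, "ay": 4.55, "az": -2.05, "gripper": 1}, {"x": 0.0161, "y": 0.0002, "z": 0.0054, "ax": 0.3, "ay": 4.5, "az": -1.8, "gripper": 1}, {"x": 0.0142, "y": 0.0045, "z": 0.0053, "ax": -0.6, "ay": 4.35, "az": -1.55, "gripper": 1}, {"x": 0.0115, "y": 0.0084, "z": 0.0053, "ax": -1.45, "ay": 4.0, "az": -1.3, "gripper": 1}, {"x": 0, "y": 0, "z": 0, "ax": 0, "ay": 0, "az": 0, "gripper": 1}]'

```text
t: 11.38
ee_pos: [547.4, 233.2, 386.4]
ee_rot: [-0.28, 0.707, 0.266, 0.593]
wrist_force: [0.2, 0.5, -4.4]
gripper_width: 58.5
grip_force: 112.6
```

```bash
sed -i 's/N=24/N=12/; s/\.35\*bump/.15*bump/; s/0.12\*bump/0.05*bump/' path.py; python3 - <<'E'
from h import *
s=status.observe(); print(s['t'],s['ee_pos'],s['qpos'].round(2),s['wrist_force'])
E
python3 path.py
```

```text
11.375 [547.4429376  233.17067216 386.41386029] [-0.32 -0.42  2.34  1.59  1.1  -0.24] [ 0.21090736  0.48186079 -4.40724483]
[-0.14 -0.08  2.33  2.7   0.42 -1.22]
0 [547. 233. 386.] [-0.32 -0.42  2.34  1.59  1.1  -0.24] minz box/grip 304.0 351.0 xmax 587.0 y 182.0 264.0 turn 
2 [566. 228. 407.] [-0.29 -0.39  2.33  1.77  1.06 -0.4 ] minz box/grip 326.0 364.0 xmax 594.0 y 180.0 256.0 turn 4.2
4 [587. 213. 416.] [-0.26 -0.35  2.33  1.96  1.   -0.56] minz box/grip 334.0 358.0 xmax 617.0 y 163.0 245.0 turn 4.0
6 [613. 186. 406.] [-0.23 -0.3   2.33  2.15  0.91 -0.73] minz box/grip 322.0 341.0 xmax 642.0 y 138.0 219.0 turn 4.3
8 [639. 151. 367.] [-0.2  -0.23  2.33  2.33  0.77 -0.89] minz box/grip 285.0 313.0 xmax 660.0 y 109.0 183.0 turn 5.3
10 [655. 114. 299.] [-0.17 -0.16  2.33  2.52  0.6  -1.06] minz box/grip 218.0 262.0 xmax 675.0 y 78.0 157.0 turn 6.5
12 [653.  84. 209.] [-0.14 -0.08  2.33  2.7   0.42 -1.22] minz box/grip 130.0 192.0 xmax 685.0 y 51.0 138.0 turn 7.3
[{"x": 0.0123, "y": 0.0065, "z": 0.0037, "ax": -1.37, "ay": 3.81, "az": -1.55, "gripper": 1}, {"x": 0.0102, "y": 0.0087, "
[... 298 characters left out ...]
.7, "ay": 1.43, "az": -0.65, "gripper": 1}, {"x": -0.009, "y": 0.0194, "z": 0.0022, "ax": -4.24, "ay": 0.37, "az": -0.38, "gripper": 1}, {"x": -0.016, "y": 0.0209, "z": 0.002, "ax": -4.63, "ay": -0.84, "az": -0.13, "gripper": 1}, {"x": -0.0235, "y": 0.0217, "z": 0.0018, "ax": -4.83, "ay": -2.12, "az": 0.09, "gripper": 1}]
[{"x": -0.0307, "y": 0.0211, "z": 0.0018, "ax": -4.79, "ay": -3.41, "az": 0.25, "gripper": 1}, {"x": -0.0373, "y": 0.0195, "z": 0.0019, "ax": -4.51, "ay": -4.61, "az": 0.35, "gripper": 1}, {"x": -0.0428, "y": 0.0169, "z": 0.0023, "ax": -4.02, "ay": -5.64, "az": 0.39, "gripper": 1}, {"x": -0.0468, "y": 0.0133, "z": 0.0031, "ax": -3.36, "ay": -6.44, "az": 0.37, "gripper": 1}]
```

Joints are following the planned branch (q4 at 1.59). I'll run the second half.

jog_arm --steps '[{"x": 0.0123, "y": 0.0065, "z": 0.0037, "ax": -1.35, "ay": 3.8, "az": -1.55, "gripper": 1}, {"x": 0.0102, "y": 0.0087, "z": 0.0034, "ax": -1.85, "ay": 3.45, "az": -1.35, "gripper": 1}, {"x": 0.0069, "y": 0.0113, "z": 0.0032, "ax": -2.45, "ay": 3.0, "az": -1.15, "gripper": 1}, {"x": 0.0028, "y": 0.0142, "z": 0.0029, "ax": -3.1, "ay": 2.3, "az": -0.9, "gripper": 1}, {"x": -0.0026, "y": 0.017, "z": 0.0026, "ax": -3.7, "ay": 1.45, "az": -0.65, "gripper": 1}, {"x": -0.009, "y": 0.0194, "z": 0.0022, "ax": -4.25, "ay": 0.35, "az": -0.4, "gripper": 1}, {"x": -0.016, "y": 0.0209, "z": 0.002, "ax": -4.65, "ay": -0.85, "az": -0.15, "gripper": 1}, {"x": -0.0235, "y": 0.0217, "z": 0.0018, "ax": -4.85, "ay": -2.1, "az": 0.1, "gripper": 1}]'

```text
t: 12.38
ee_pos: [639.2, 150.3, 367.9]
ee_rot: [-0.121, 0.677, 0.113, 0.717]
wrist_force: [-0.0, -0.2, -4.2]
gripper_width: 58.7
grip_force: 112.6
```

jog_arm --steps '[{"x": -0.0307, "y": 0.0211, "z": 0.0018, "ax": -4.8, "ay": -3.4, "az": 0.25, "gripper": 1}, {"x": -0.0373, "y": 0.0195, "z": 0.0019, "ax": -4.5, "ay": -4.6, "az": 0.35, "gripper": 1}, {"x": -0.0428, "y": 0.0169, "z": 0.0023, "ax": -4.0, "ay": -5.65, "az": 0.4, "gripper": 1}, {"x": -0.0468, "y": 0.0133, "z": 0.0031, "ax": -3.35, "ay": -6.45, "az": 0.35, "gripper": 1}, {"x": 0, "y": 0, "z": 0, "ax": 0, "ay": 0, "az": 0, "gripper": 1}, {"x": 0, "y": 0, "z": 0, "ax": 0, "ay": 0, "az": 0, "gripper": 1}]'

```text
t: 13.12
ee_pos: [653.5, 84.5, 212.4]
ee_rot: [-0.014, 0.801, 0.017, 0.598]
wrist_force: [0.4, -0.4, -3.4]
gripper_width: 58.6
grip_force: 112.4
```

```bash
python3 - <<'E'
from kin import *
s=status.observe(); print(s['t'],s['ee_pos'],s['qpos'].round(2),s['wrist_force'],pose(s)[1].as_matrix().round(3))
save('scene','d1'); save('side','d2')
a=cv2.imread('pics/d1.png');b=cv2.imread('pics/d2.png')
f=lambda i,x,y:cv2.resize(i[y:y+150,x:x+100],None,fx=4,fy=4,interpolation=cv2.INTER_CUBIC)
cv2.imwrite('pics/d.png',np.hstack([f(a,215,75),f(b,170,140)]))
plan([(*final(h=120),4)],1)
E
```

```text
13.125 [653.52736911  84.49974574 212.42029254] [-0.14 -0.01  2.32  2.75  0.47 -1.27] [ 0.38123925 -0.39261948 -3.43755928] [[ 0.285  0.044  0.958]
 [ 0.011 -0.999  0.043]
 [ 0.958 -0.002 -0.285]]
[{"x": -0.0183, "ay": -0.11, "az": -0.02, "gripper": 1}, {"x": -0.0184, "y": 0.0001, "ay": -0.11, "az": -0.02, "gripper": 1}, {"x": -0.0183, "ay": -0.11, "az": -0.02, "gripper": 1}, {"x": -0.0184, "y": 0.0001, "z": 0.0001, "ay": -0.11, "az": -0.02, "gripper": 1}]
```

View pics/d.png

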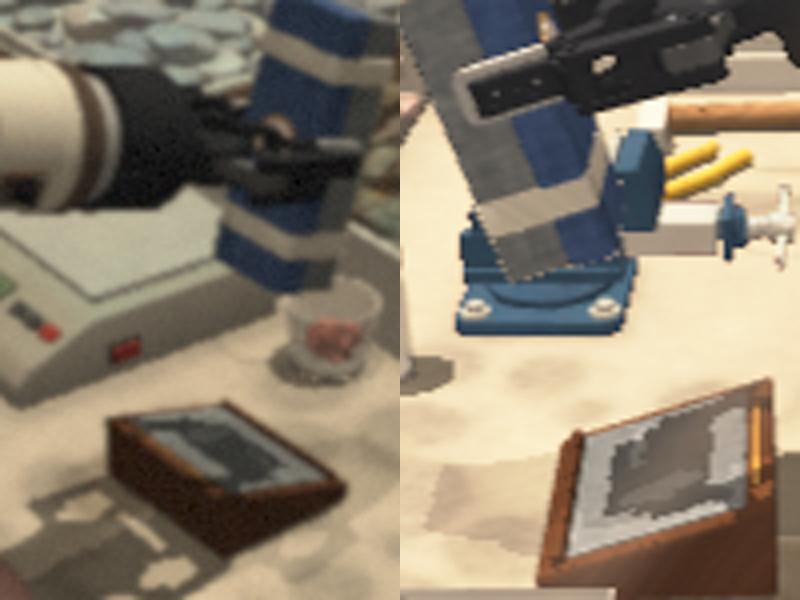

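Box hanging above the block: its lower corners are at scene (269.5,139.5) and (290,147.5), and side (198,210) and (225.5,203). I'll compare these with the model and refit the block.

```bash
python3 - <<'E'
from kin import *
from fit import fit
p=np.array([653.53,84.5,212.42]); r=R.from_matrix([[.285,.044,.958],[.011,-.999,.043],[.958,-.002,-.285]])
w=lambda *v:r.apply(v)+p
print('scene pred',proj('d1',[w(-80,-30,-38),w(-80,30,-38)]).round(1),'obs (269.5,139.5),(290,147.5)')
print('side pred',proj('d2',[w(-80,-30,8),w(-80,-30,-38)]).round(1),'obs (198.2,210),(225.5,203)')
F,L,G,H=[-50,58,46],[-50,-58,46],[50,58,15],[50,-58,15]
A=[(F,(241.8,180.3)),(L,(271.2,199.6)),([-50,-58,0],(270.7,214.4)),(H,(301.6,196.8)),(G,(272,175.5))]
B=[(L,(262.8,235)),(F,(263.6,266)),(H,(210.5,250)),(G,(205,285.6))]
for o in ({'d1':A,'d2':B},{'d1':A},{'d2':B}): print(fit(o,[583,81,.04]))
E
```

```text
scene pred [[267.1 138.5]
 [283.9 148.7]] obs (269.5,139.5),(290,147.5)
side pred [[196.1 211.9]
 [223.4 203.7]] obs (198.2,210),(225.5,203)
(array([5.83556503e+02, 8.22574151e+01, 5.86817105e-02]), [[-1.8, -1.7], [-0.5, 0.8], [-0.1, 1.9], [0.6, -1.6], [-0.5, -0.5], [0.2, -2.0], [0.5, 0.4], [-0.7, -0.5], [-1.3, -0.9]])
(array([5.84369057e+02, 8.12397063e+01, 4.98351495e-02]), [[-1.2, -1.8], [-0.2, 0.9], [0.2, 2.0], [1.1, -1.3], [0.2, -0.4]])
(array([5.82843929e+02, 8.42084181e+01, 6.01529699e-02]), [[0.5, -1.5], [1.0, 1.1], [-0.5, 0.0], [-1.0, -0.2]])
```

```bash
python3 - <<'E'
from kin import *
plan([(*final(583.5,82,.055,h=125,dx=-2),3),(*final(583.5,82,.055,h=86,dx=-2),4)],1)
E
```

```text
[{"x": -0.0227, "y": -0.0004, "z": -0.0005, "ax": 0.21, "ay": -0.14, "az": -0.09, "gripper": 1}, {"x": -0.0228, "y": -0.0005, "z": -0.0005, "ax": 0.21, "ay": -0.14, "az": -0.09, "gripper": 1}, {"x": -0.0227, "y": -0.0005, "z": -0.0004, "ax": 0.21, "ay": -0.14, "az": -0.09, "gripper": 1}, {"x": -0.0098, "gripper": 1}, {"x": -0.0097, "gripper": 1}, {"x": -0.0098, "gripper": 1}, {"x": -0.0097, "gripper": 1}]
```

jog_arm --steps '[{"x": -0.0227, "y": -0.0005, "z": -0.0005, "ax": 0.2, "ay": -0.15, "az": -0.1, "gripper": 1}, {"x": -0.0227, "y": -0.0005, "z": -0.0005, "ax": 0.2, "ay": -0.15, "az": -0.1, "gripper": 1}, {"x": -0.0227, "y": -0.0005, "z": -0.0005, "ax": 0.2, "ay": -0.15, "az": -0.1, "gripper": 1}, {"x": -0.01, "y": 0, "z": 0, "ax": 0, "ay": 0, "az": 0, "gripper": 1}, {"x": -0.01, "y": 0, "z": 0, "ax": 0, "ay": 0, "az": 0, "gripper": 1}, {"x": -0.01, "y": 0, "z": 0, "ax": 0, "ay": 0, "az": 0, "gripper": 1}, {"x": -0.009, "y": 0, "z": 0, "ax": 0, "ay": 0, "az": 0, "gripper": 1}, {"x": 0, "y": 0, "z": 0, "ax": 0, "ay": 0, "az": 0, "gripper": 1}]'

```text
t: 14.22
ee_pos: [619.0, 84.1, 107.6]
ee_rot: [-0.016, 0.805, 0.022, 0.592]
wrist_force: [0.6, 0.2, -3.5]
gripper_width: 58.8
grip_force: 112.4
```

```bash
python3 - <<'E'
from kin import *
s=status.observe(); print(s['ee_pos'],s['qpos'].round(2),s['wrist_force'],s['torque'])
save('scene','e1'); save('side','e2')
a=cv2.imread('pics/e1.png');b=cv2.imread('pics/e2.png')
f=lambda i,x,y:cv2.resize(i[y:y+150,x:x+100],None,fx=4,fy=4,interpolation=cv2.INTER_CUBIC)
cv2.imwrite('pics/e.png',np.hstack([f(a,215,75),f(b,180,150)]))
plan([(*final(583.5,82,.055,h=80,dx=-2),2)],1)
E
```

```text
[619.01915802  84.11917933 107.55543704] [-0.16  0.25  2.37  2.84  0.76 -1.42] [ 0.60757502  0.21355884 -3.52505925] [-0.05153018  1.14232084 -0.00923168]
[{"x": -0.002, "z": 0.0004, "ax": 0.03, "ay": 0.11, "gripper": 1}, {"x": -0.0021, "y": 0.0001, "z": 0.0004, "ax": 0.03, "ay": 0.11, "gripper": 1}]
```

View pics/e.png

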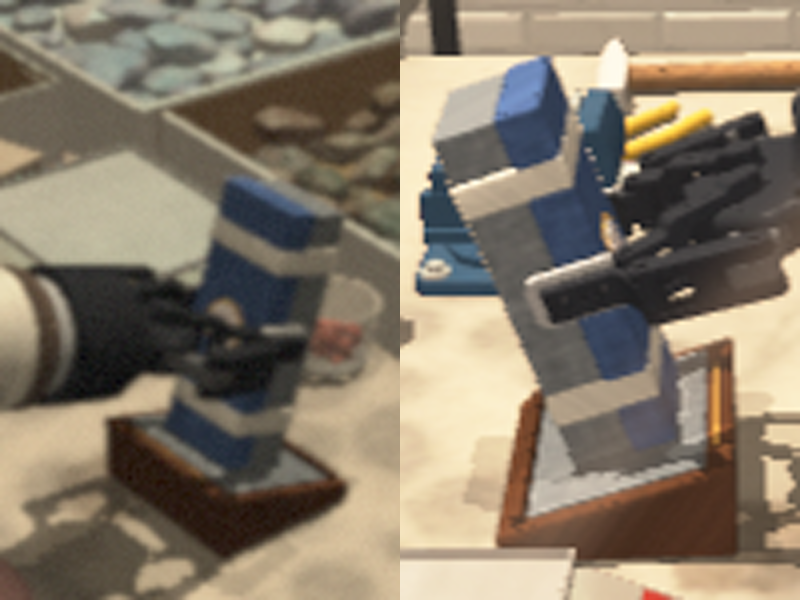

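The box hangs just above the felt, centred (side crop: bottom edge (583,470) to (675,440), felt from about 530 to 710). I'll creep down.

jog_arm --steps '[{"x": -0.003, "y": 0, "z": 0, "ax": 0, "ay": 0, "az": 0, "gripper": 1}, {"x": -0.001, "y": 0, "z": 0, "ax": 0, "ay": 0, "az": 0, "gripper": 1}, {"x": 0, "y": 0, "z": 0, "ax": 0, "ay": 0, "az": 0, "gripper": 1}]'

```text
t: 14.7
ee_pos: [619.4, 83.9, 106.5]
ee_rot: [-0.016, 0.804, 0.022, 0.595]
wrist_force: [0.2, -0.2, 2.3]
gripper_width: 59.0
grip_force: 112.7
```

jog_arm --steps '[{"x": -0.002, "y": 0, "z": 0, "ax": 0, "ay": 0, "az": 0, "gripper": 1}, {"x": 0, "y": 0, "z": 0, "ax": 0, "ay": 0, "az": 0, "gripper": 1}, {"x": 0, "y": 0, "z": 0, "ax": 0, "ay": 0, "az": 0, "gripper": 1}]'

```text
t: 15.08
ee_pos: [619.9, 83.9, 106.4]
ee_rot: [-0.016, 0.802, 0.022, 0.596]
wrist_force: [-1.4, 0.6, 8.4]
gripper_width: 58.7
grip_force: 113.0
```

Contact shows about 12 N. I'll relax slightly and open.

jog_arm --steps '[{"x": 0.001, "y": 0, "z": 0, "ax": 0, "ay": 0, "az": 0, "gripper": 1}, {"x": 0, "y": 0, "z": 0, "ax": 0, "ay": 0, "az": 0, "gripper": 0.6}, {"x": 0, "y": 0, "z": 0, "ax": 0, "ay": 0, "az": 0, "gripper": 0}, {"x": 0, "y": 0, "z": 0, "ax": 0, "ay": 0, "az": 0, "gripper": 0}, {"x": 0, "y": 0, "z": 0, "ax": 0, "ay": 0, "az": 0, "gripper": 0}, {"x": 0, "y": 0, "z": 0, "ax": 0, "ay": 0, "az": 0, "gripper": 0}]' --squeeze 20

```text
t: 15.82
ee_pos: [617.6, 84.0, 103.3]
ee_rot: [-0.016, 0.805, 0.022, 0.592]
wrist_force: [0.4, 0.2, -0.1]
gripper_width: 85.3
grip_force: 0.0
```

jog_arm --steps '[{"x": 0, "y": 0, "z": -0.01, "ax": 0, "ay": 0, "az": 0, "gripper": 0}, {"x": 0, "y": 0, "z": -0.02, "ax": 0, "ay": 0, "az": 0, "gripper": 0}, {"x": 0, "y": 0, "z": -0.03, "ax": 0, "ay": 0, "az": 0, "gripper": 0}, {"x": 0, "y": 0, "z": -0.03, "ax": 0, "ay": 0, "az": 0, "gripper": 0}, {"x": 0, "y": 0, "z": 0, "ax": 0, "ay": 0, "az": 0, "gripper": 0}, {"x": 0, "y": 0, "z": 0, "ax": 0, "ay": 0, "az": 0, "gripper": 0}]'

```text
t: 16.58
ee_pos: [532.6, 79.1, 131.0]
ee_rot: [-0.016, 0.804, 0.022, 0.593]
wrist_force: [1.1, 0.9, -0.5]
gripper_width: 85.2
grip_force: 0.0
```

```bash
python3 - <<'E'
from kin import *
s=status.observe(); print(s['t'],s['ee_pos'],s['wrist_force'],s['gripper_width'])
save('scene','g1'); save('side','g2')
a=cv2.imread('pics/g1.png');b=cv2.imread('pics/g2.png')
f=lambda i,x,y:cv2.resize(i[y:y+150,x:x+100],None,fx=4,fy=4,interpolation=cv2.INTER_CUBIC)
cv2.imwrite('pics/g.png',np.hstack([f(a,215,75),f(b,180,150)]))
# ideal box corners (seat frame) projected into crops
B=R.from_euler('z',.055);t=np.radians(17);sx=B.apply([np.cos(t),0,-np.sin(t)]);n=B.apply([np.sin(t),0,np.cos(t)]);sy=B.apply([0,1,0])
c=[np.array([583.5,82,32])+sx*a+sy*b+n*h for a,b,h in [(-23,30,0),(-23,-30,0),(23,30,0),(-23,30,160),(-23,-30,160),(23,30,160),(23,-30,160)]]
print(((proj('g1',c)-[215,75])*4).round().tolist()); print(((proj('g2',c)-[180,150])*4+[400,0]).round().tolist())
E
```

```text
16.575 [532.59364015  79.13005704 131.00634977] [ 1.11154192  0.88482261 -0.50944928] 85.21653460765083
[[165.0, 428.0], [229.0, 472.0], [221.0, 421.0], [226.0, 176.0], [296.0, 214.0], [284.0, 176.0], [354.0, 213.0]]
[[669.0, 447.0], [671.0, 377.0], [566.0, 478.0], [530.0, 110.0], [543.0, 57.0], [419.0, 145.0], [439.0, 90.0]]
```

View pics/g.png

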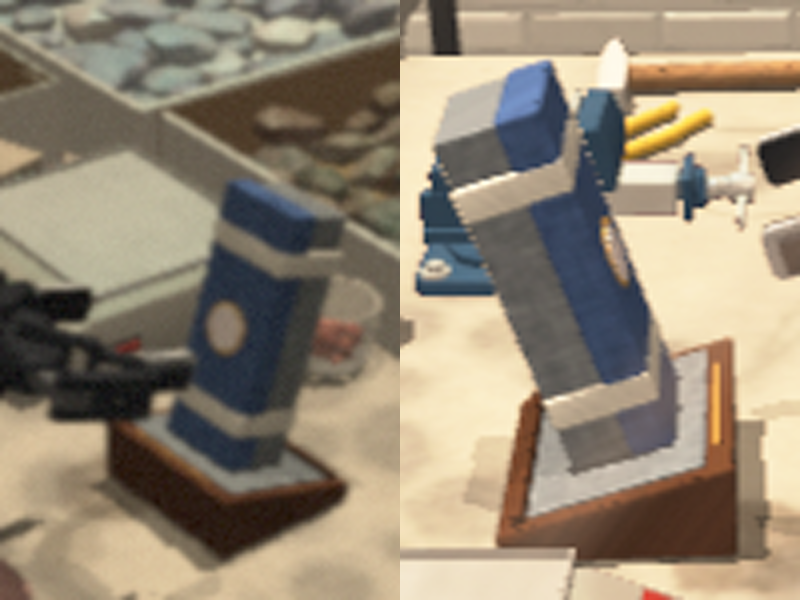

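The box stands flush and free with the lid to the front. Its bottom corners at side-crop (673,443) and (572,472) match the model. I'll back off a little more, check that it isn't moving, and hand in.

jog_arm --steps '[{"x": 0, "y": 0, "z": -0.02, "ax": 0, "ay": 0, "az": 0, "gripper": 0}, {"x": 0, "y": 0, "z": 0, "ax": 0, "ay": 0, "az": 0, "gripper": 0}, {"x": 0, "y": 0, "z": 0, "ax": 0, "ay": 0, "az": 0, "gripper": 0}, {"x": 0, "y": 0, "z": 0, "ax": 0, "ay": 0, "az": 0, "gripper": 0}, {"x": 0, "y": 0, "z": 0, "ax": 0, "ay": 0, "az": 0, "gripper": 0}]'

```text
t: 17.3
ee_pos: [513.4, 78.3, 136.3]
ee_rot: [-0.016, 0.805, 0.022, 0.593]
wrist_force: [-0.2, -0.3, -0.2]
gripper_width: 86.0
grip_force: 0.0
```

```bash
python3 - <<'E'
from h import *
save('side','i2'); a=cv2.imread('pics/g2.png').astype(int);b=cv2.imread('pics/i2.png').astype(int)
d=np.abs(a-b)[160:280,182:250].mean(); print(d)
if d<6: print(job.job_done())
E
```

```text
0.7324346405228758
the job is handed in; nothing more can be done
None
```

The job is handed in at about 17 s: the heavy end was the one at world −y, and the box stands on it on the felt seat, lid to the front and flush as far as the pictures show, with the gripper clear; the bystanders were never approached and no verdict came back.

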